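# Put the sample kit into its matching holders

## Task

Put the vial, the crucible, the brown jar and the long ceramic boat each into the white holder made for it: the vial in the small round recess, the crucible in the middle-sized one, the jar in the large one (where the vial wrongly stands at the start) and the boat lengthwise in the long recess. Each must end upright, open side or cap up, flat on the floor of its recess and let go. Do not tip anything over on the way, and leave the petri dish and the USB stick where they are.

Things in the scene. Friction and masses are not known exactly. Their poses are not given: they have to be found in the camera images.
- vial: the small glass sample vial with a dark screw cap, upright, 22 mm across and 59 mm high, loose; at the start it stands in the recess of the jar's holder. Origin: centre of its underside; z up along its axis
- crucible: the cream ceramic crucible, a small open cup 36 mm high, 34 mm across at the rim and tapering to 22 mm at the foot, loose, upright; wall about 3 mm. Origin: centre of its underside; z up
- jar: the brown jar with a green screw cap, 48 mm across and 80 mm high (cap 46 mm across, from 63 mm up), loose, upright. Origin: centre of its underside; z up
- boat: the cream ceramic combustion boat, a long narrow open trough with round ends, 16 mm wide (its x) by 73 mm long (its y) and 10 mm high, loose, open side up. Origin: centre of its underside; z up
- holder_vial: white plastic holder, a square block 56 x 56 mm and 12 mm high, fixed to the bench, with a small round recess 38 mm across and 7 mm deep in its middle (grey floor 5 mm above the bench). Origin: centre of the underside, on the bench; z up
- holder_crucible: white plastic holder, a square block 68 x 68 mm and 12 mm high, fixed to the bench, with a middle-sized round recess 50 mm across and 7 mm deep in its middle (grey floor 5 mm above the bench). Origin: centre of the underside, on the bench; z up
- holder_jar: white plastic holder, a square block 82 x 82 mm and 12 mm high, fixed to the bench, with a large round recess 64 mm across and 7 mm deep in its middle (grey floor 5 mm above the bench). Origin: centre of the underside, on the bench; z up. At the start the vial stands in it
- holder_boat: white plastic holder for the boat, a block 48 mm (its x) by 110 mm (its y) and 12 mm high, fixed to the bench, with a long recess 32 mm wide (x) by 90 mm long (y) and 7 mm deep (grey floor 5 mm above the bench); both long walls are cut away down to the floor over the middle 42 mm of their length, to leave room for fingers. Origin: centre of the underside, on the bench; z up
- petri_dish: flat clear glass dish with lid, 60 mm across and 16 mm high, loose; not part of the job, must stay where it is. Origin: centre of its underside
- usb_stick: blue and grey USB stick, 18 mm wide (its x), 58 mm long (its y), 8 mm high, loose; not part of the job, must stay where it is. Origin: centre of its underside
Things that resemble listed ones, but are neither listed nor needed, are in the scene too. What is shaped like the jar but yellow is not meant. What is shaped like the crucible but red is not meant.

How it is judged:
At the end, for the whole second after the job is handed in: each of the four within 15 mm of its own holder's centre, underside below 8.5 mm on the recess floor, upright within 0.1 rad, at rest; boat along the long recess within 0.35 rad, either way round; petri dish and USB stick within 20 mm of where they began (horizontal distance between vial and holder_vial below 0.015 m and z of vial in the frame of holder_vial between 0 and 0.0085 m and angle between each of vial, crucible, jar, boat's own z axis and vertical below 0.1 rad and linear speed of each of vial, crucible, jar, boat below 0.02 m/s and horizontal distance between crucible and holder_crucible below 0.015 m and z of crucible in the frame of holder_crucible between 0 and 0.0085 m and horizontal distance between jar and holder_jar below 0.015 m and z of jar in the frame of holder_jar between 0 and 0.0085 m and horizontal distance between boat and holder_boat below 0.015 m and z of boat in the frame of holder_boat between 0 and 0.0085 m and angle between the y axis of boat and the y axis of holder_boat, either way round below 0.35 rad and distance of each of petri_dish, usb_stick from where it was at the start of the episode below 0.02 m); the robot touches nothing.
It fails at once if vial, crucible, jar or boat is tipped over (angle between any of vial, crucible, jar, boat's own z axis and vertical above 0.9 rad).
It fails at once if the petri dish is disturbed (distance of petri_dish from where it was at the start of the episode above 0.02 m).
It fails at once if the usb stick is disturbed (distance of usb_stick from where it was at the start of the episode above 0.02 m).
It also fails if it takes over 115 s, if anything falls off the work surface, if the arm or the gripper's body presses on something with over 40 N, if the wrist force passes 120 N, or if a joint passes its speed limit or range.

## Robot

A 6-joint arm with a two-finger parallel gripper is mounted at the origin on a cart in front of the work surface, level with it; the furniture and walls round the work are solid. World frame = base frame: x ahead of the robot, y to its left, z up, the work surface at z = 0. Lengths are in m, angles in rad, forces in N, time in s.
With the tool pointing down it reaches from about 0.375 to 0.9 m from the base axis. Payload 3.1 kg.
Tool frame: the origin (TCP) lies midway between the tips of the shut fingers; the grasp point (between the pads) lies robot.grip_depth behind it (robot.grip_depth is the distance from the TCP to the grasp point, in m); z points along the fingers, y is the line along which they close (so a half turn about z gives the same grasp; the last joint's range is limited). The gripper opens to 87 mm and grips with 3 to 60 N. Pads are 19 mm wide; open, the fingers measure 117 mm over their backs; the gripper's body (75 mm by 190 mm) begins 51 mm behind the grasp point.
Start: joints at [-1.442, 0.527, 1.433, -0, 1.181, -0.178], TCP at [0.189, -0.596, 0.185] pointing down, gripper open.
Joint ranges: [-3.08, 3.08], [-0.75, 2.2], [0.22, 2.44], [-1.43, 4.57], [0, 2.65], [-2.85, 2.85]. Speed limits (rad/s): [2.79, 2.79, 3.14, 3.14, 3.14, 3.14].

## Interface

Orientations are given as a unit quaternion [x, y, z, w].
In Python, from rig import robot gives the robot as it stands.
- The arm moves only by the shell command python3 -m creep FILE [OPENING] [FORCE], which reads ROWS from the file FILE. ROWS is a JSON list of rows, 1 to 20 of them, each an object with the fields pos (a list: dx, dy, dz in m), twist (a turn about the tool's z in rad); a field left out counts as zero; each row shifts and turns the commanded pose from where the row before left it, along the tool's axes as they then stand; what a row does not reach is not made up. A row lasts 1/12 s, in which the tool goes at most 0.0417 m and 0.125 rad, less where a joint would pass 70% of its speed; a pose out of reach is approached as far as the arm can. OPENING is the finger opening in m, set as the command begins (- or left out keeps the last). The fingers move at their own pace and stop on an object; FORCE is the grip in N (left out, the last holds). Time passes only in rows, so rows that do not move let the fingers close. It prints the time, the measured TCP pose, the force, the opening and the grip force at its end. Input that does not fit is refused with a message, and nothing moves.
- robot.get_obs(): the state, without advancing time (a new reading comes with each control period).
- robot.camera(name): name is "scene" or "top" or "wrist"; returns a dict with "img" (420x560x3 uint8, red, green, blue), "fx", "fy", "cx", "cy" (pixels), "xyz" and "attitude" of the camera in the world. Camera axes: x right, y down, z forward; pixel columns grow to the right and rows downward; lengths in m; the calibration is good to about 2 mm. The wrist camera is an equidistant fisheye: a pixel r from the principal point sees the ray r / f radians off the axis. A picture is of the moment at which its call begins. There is no depth.
- robot.hand_in(): hands the job in; it is judged then, once.
The state is a dict: "time": time; "q": joint angles; "joint_velocities": joint speeds; "joint_torque": joint torques, N m; "position": TCP position; "tool_rot": TCP orientation; "ft_force": force on the tool from outside, world axes, zero at the start; "moment": the same for the moment, N m; "grip_width": finger opening in m; "grip_force": force on a finger pad.
Only numpy, scipy, OpenCV 4.12 (cv2) and the standard library are available. Lean on these libraries where they do the work, as an engineer would, in place of code of your own. Each camera call takes 0.05 s, during which the arm holds its last target. There are 200 camera calls.

## Working session

There is one attempt and no reset: what is moved stays moved. The work goes in short steps, Python scripts to look and compute and a shell command to move; the robot and the scene stay as the last step left them, time stands still between calls to the robot, and variables do not carry over. Pictures are saved under pics/ and viewed, at most 14 in all, crops included, and the job is handed in when it is done.

```bash
ls; mkdir -p pics
python3 - <<'E'
from rig import robot
import cv2
o=robot.get_obs(); print(o['time'],o['position'],o['tool_rot'],o['grip_width'],robot.grip_depth)
for n in("scene","top"):
    c=robot.camera(n); cv2.imwrite(f"pics/{n}0.png",c["img"][:,:,::-1]); print(n,{k:c[k] for k in c if k!="img"})
E
```

```text
pics
0.0 [ 0.18868365 -0.59497619  0.18357273] [ 9.88254298e-01  1.52814488e-01  2.16556798e-05 -1.08331206e-03] 0.0870498843754091 0.0187
scene {'fx': 449.7451893841451, 'fy': 449.7451893841451, 'cx': 283.95916015421335, 'cy': 212.69471912882102, 'xyz': array([-0.00884926,  0.69708044,  0.46072409]), 'attitude': array([-0.25420975,  0.80819841, -0.50440541,  0.16663709])}
top {'fx': 454.4530231290327, 'fy': 454.4530231290327, 'cx': 270.4990296682081, 'cy': 204.10823130591763, 'xyz': array([ 0.39745333, -0.01338103,  1.06302126]), 'attitude': array([ 0.70764792, -0.70548797,  0.0301879 , -0.02469474])}
```

View pics/top0.png

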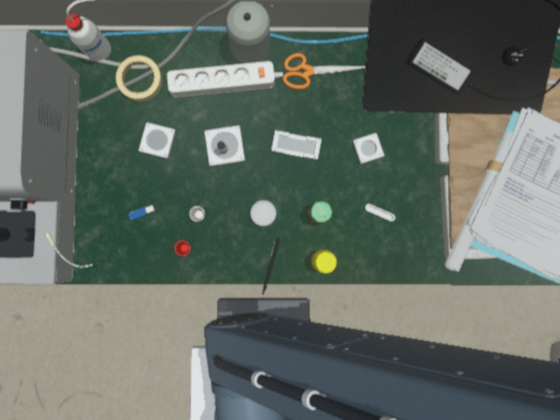

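View pics/scene0.png

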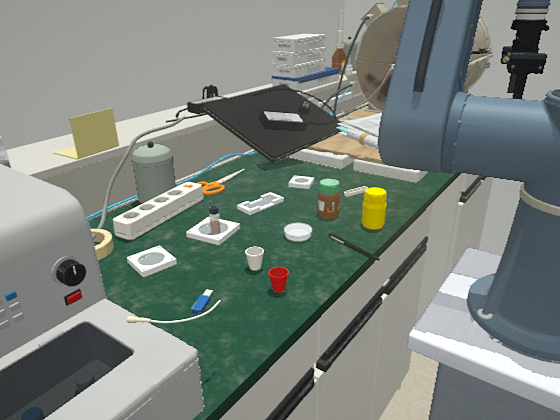

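The top view shows four holders in the upper row: crucible (157,140), jar with vial (225,146), boat (297,145), vial (369,148). Below them are the USB stick (142,213), crucible (197,214), petri dish (263,213), green-capped jar (321,212) and boat (380,212). The decoys are the red crucible (182,248) and the yellow jar (325,262). The scene view agrees.

```bash
cat > h.py <<'E'
import numpy as np, cv2
from scipy.spatial.transform import Rotation as R
def cast(c,uv,z):
    uv=np.atleast_2d(np.float64(uv)); d=np.c_[(uv[:,0]-c["cx"])/c["fx"],(uv[:,1]-c["cy"])/c["fy"],np.ones(len(uv))]
    d=R.from_quat(c["attitude"]).apply(d); o=c["xyz"]
    return (o+d*((z-o[2])/d[:,2])[:,None])[:,:2]
def proj(c,p):
    d=R.from_quat(c["attitude"]).inv().apply(np.atleast_2d(p)-c["xyz"])
    return np.c_[c["cx"]+c["fx"]*d[:,0]/d[:,2],c["cy"]+c["fy"]*d[:,1]/d[:,2]]
def blob(c,box,mask):
    u0,v0,u1,v1=box; m=np.zeros(mask.shape,np.uint8); m[v0:v1,u0:u1]=mask[v0:v1,u0:u1]
    cs,_=cv2.findContours(m,cv2.RETR_EXTERNAL,cv2.CHAIN_APPROX_NONE)
    return max(cs,key=cv2.contourArea)[:,0]
def rect(P):  # metric contour -> centre, sides, angle of the long side (world)
    (x,y),(w,h),a=cv2.minAreaRect(np.float32(P*1000)); 
    if w<h: a+=90; w,h=h,w
    return np.round([x,y,w,h,(a+90)%180-90],1)
E
python3 - <<'E'
from rig import robot
from h import *
c=robot.camera("top"); im=c["img"]; hsv=cv2.cvtColor(im,cv2.COLOR_RGB2HSV)
H,S,V=[hsv[:,:,i].astype(int) for i in range(3)]
light=((V>110)&(S<90)).astype(np.uint8)
for n,b,z in(("hc",(132,115,182,165),.012),("hj",(198,118,252,174),.012),("hb",(265,124,328,166),.012),("hv",(348,128,390,168),.012),
  ("cruc",(185,200,210,228),.036),("petri",(245,195,281,230),.016),("boat",(360,198,400,228),.010)):
    P=cast(c,blob(c,b,light),z); (x,y),r=cv2.minEnclosingCircle(np.float32(P*1000)); print(n,rect(P),"circ",np.round([x,y,2*r],1))
green=((H>40)&(H<85)&(S>60)&(V>110)).astype(np.uint8)
P=cast(c,blob(c,(300,195,340,230),green),.08); print("jar",rect(P))
blue=((H>95)&(H<130)&(S>100)&(V>90)).astype(np.uint8)
P=cast(c,blob(c,(120,198,160,226),blue),.008); print("usbblue",rect(P))
dark=((V<100)).astype(np.uint8)
B=blob(c,(212,135,234,158),dark);P=cast(c,B,.064); print("vialcap",rect(P),B.mean(0))
cr=im[105:275,125:405]; cv2.imwrite("pics/c1.png",cv2.resize(cr,(784,476),interpolation=cv2.INTER_CUBIC)[:,:,::-1])
E
```

```text
hc [629.6 246.   73.9  73.8 -14. ] circ [629.5 245.7  98.5]
hj [618.   87.6  88.9  87.1   8.8] circ [617.8  87.9 117.9]
hb [619.8 -80.7 114.2  54.9  79.1] circ [619.7 -80.7 121.2]
hv [ 612.8 -250.7   62.    61.2   18.7] circ [ 613.1 -250.5   81.3]
cruc [455.6 146.   34.1  33.9   0.8] circ [456.1 145.6  36.9]
petri [ 4.583e+02 -4.200e+00  6.010e+01  6.000e+01  2.000e-01] circ [459.4  -4.   62.3]
boat [ 461.7 -275.6   75.6   20.7   66.1] circ [ 463.  -276.1   75.7]
jar [ 458.3 -131.6   45.6   45.6  -89.8]
usbblue [456.9 288.   40.4  20.9 -67.8]
vialcap [605.6  89.5  15.8  13.3   0.7] [220.65 145.5 ]
```

View pics/c1.png

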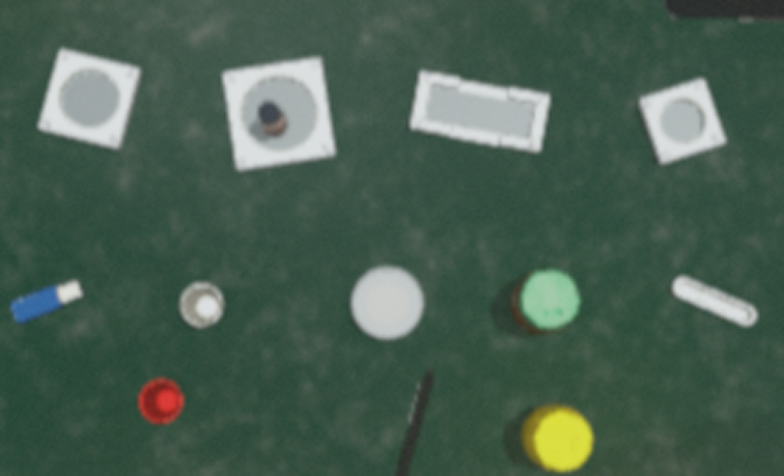

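```bash
cat >> h.py <<'E'
def go(o,x,y,z,yaw):  # yaw: world angle of tool y (mod 180, degrees); moves in current tool axes
    r=R.from_quat(o["tool_rot"]); d=r.inv().apply(np.r_[x,y,z]-o["position"]); ty=r.as_matrix()[:,1]
    a=np.degrees(np.arctan2(ty[1],ty[0])); t=(yaw-a+90)%180-90
    print("tool y at",round(a,1),"delta tool mm",np.round(d*1000,1),"turn",round(-np.radians(t),3),"q6",o["q"][5].round(2))
E
python3 - <<'E'
from rig import robot
from h import *
c=robot.camera("scene");im=c["img"];hsv=cv2.cvtColor(im,cv2.COLOR_RGB2HSV)
print("pred cap,base",proj(c,[[.6056,.0895,.064],[.6056,.0895,.005],[.4583,-.1316,.08],[.456,.146,.036],[.618,.088,.012]]).round(1))
t=robot.camera("top")
# laptop corner: two rays
def ray(c,u,v): return c["xyz"],R.from_quat(c["attitude"]).apply([(u-c["cx"])/c["fx"],(v-c["cy"])/c["fy"],1])
a,da=ray(t,364,110);b,db=ray(c,272,158);s=np.linalg.lstsq(np.c_[da,-db],b-a,rcond=None)[0];print("corner",a+da*s[0],b+db*s[1])
cv2.imwrite("pics/s1.png",cv2.resize(im[180:310,170:400],(800,452),interpolation=cv2.INTER_CUBIC)[:,:,::-1])
go(robot.get_obs(),.606,.0895,.15,90)
E
```

```text
pred cap,base [[215.  206.9]
 [217.2 231.8]
 [329.9 181.4]
 [254.6 250.5]
 [213.2 227.2]]
corner [ 0.68791503 -0.23045557  0.06353828] [ 0.69324481 -0.2267216   0.06427621]
tool y at -72.4 delta tool mm [ 604.6 -526.9   34.7] turn 0.307 q6 -0.18
```

View pics/s1.png

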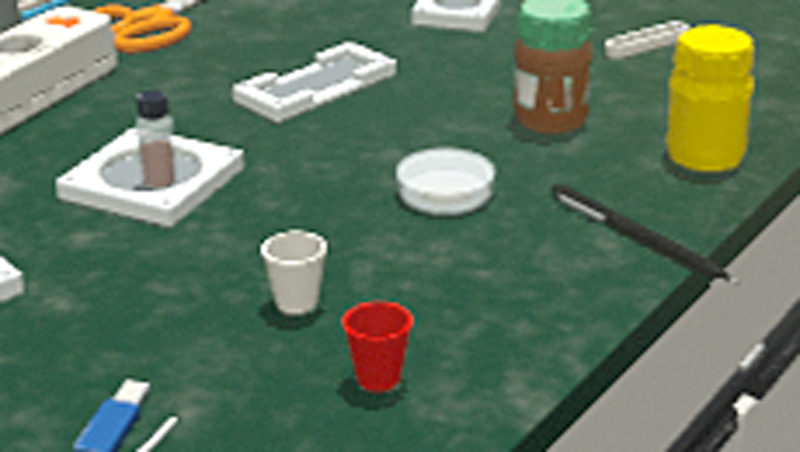

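The cap sits at about (213.4,207.6) in the scene view, roughly 2 px left of the prediction, so the vial needs refining by a few mm. The crucible, jar and boat look as expected. I'll move above the vial and refine there.

```bash
echo '[{"pos": [0.030,-0.026,0]},{"pos": [0.030,-0.026,0]},{"pos": [0.030,-0.026,0]},{"pos": [0.030,-0.026,0]},{"pos": [0.030,-0.026,0]},{"pos": [0.030,-0.026,0]},{"pos": [0.030,-0.026,0]},{"pos": [0.030,-0.026,0]},{"pos": [0.030,-0.026,0]},{"pos": [0.030,-0.026,0]},{"pos": [0.030,-0.026,0]},{"pos": [0.030,-0.026,0]},{"pos": [0.030,-0.026,0]},{"pos": [0.030,-0.026,0]},{"pos": [0.030,-0.026,0]},{"pos": [0.030,-0.026,0]},{"pos": [0.030,-0.026,0]},{"pos": [0.030,-0.026,0]},{"pos": [0.030,-0.026,0]},{"pos": [0.004,-0.033,0]}]' > next.json && python3 -m creep next.json 0.087
echo '[{"twist": 0.1},{"twist": 0.1},{"twist": 0.107},{},{}]' > next.json && python3 -m creep next.json
python3 - <<'E'
from rig import robot
from h import *
o=robot.get_obs(); s=robot.camera("scene"); print("scene cast cap/base",cast(s,(213.4,207.6),.064),cast(s,(215.4,232.9),.005))
go(o,.606,.0895,.15,90); print(o["position"])
w=robot.camera("wrist"); print({k:w[k] for k in w if k!="img"}); cv2.imwrite("pics/w1.png",w["img"][:,:,::-1])
E
```

```text
time: 1.92
position: [0.5825, 0.0817, 0.1849]
tool_rot: [0.988, 0.153, 0.004, 0.001]
ft_force: [0.5, 0.1, 0.3]
grip_width: 0.087
grip_force: 0.0
time: 2.33
position: [0.5767, 0.0801, 0.1844]
tool_rot: [1.0, 0.001, -0.0, -0.0]
ft_force: [-0.5, 0.2, -0.3]
grip_width: 0.0868
grip_force: 0.0
scene cast cap/base [[0.6062484  0.09378011]] [[0.60556419 0.09525064]]
tool y at -89.8 delta tool mm [29.3 -9.4 34.4] turn 0.003 q6 1.51
[0.5767155  0.08005604 0.18444889]
{'fx': 325.19226210127806, 'fy': 325.19226210127806, 'cx': 282.37008335240427, 'cy': 206.86253195159406, 'xyz': array([0.65601279, 0.08082818, 0.38449498]), 'attitude': array([ 0.70006569, -0.69874823, -0.10411081,  0.1040187 ])}
```

View pics/w1.png

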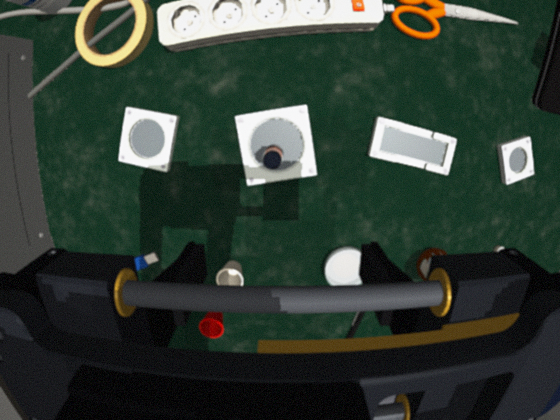

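The wrist view shows the vial cap at about (271,159), holders at (150,139), (275,144), (413,146) and (517,160), and the fingers at the bottom. I'll cast these with the fisheye model.

```bash
cat >> h.py <<'E'
def wcast(c,uv,z):
    uv=np.atleast_2d(np.float64(uv)); p=(uv-[c["cx"],c["cy"]])/c["fx"]; th=np.linalg.norm(p,axis=1)
    d=np.c_[p*np.sinc(th/np.pi)[:,None],np.cos(th)]; d=R.from_quat(c["attitude"]).apply(d); o=c["xyz"]
    return (o+d*((z-o[2])/d[:,2])[:,None])[:,:2]
E
python3 - <<'E'
from rig import robot
from h import *
w=robot.camera("wrist"); im=w["img"]; hsv=cv2.cvtColor(im,cv2.COLOR_RGB2HSV); V=hsv[:,:,2].astype(int); S=hsv[:,:,1].astype(int)
B=blob(w,(258,146,285,172),(V<75).astype(np.uint8)); print("cap",B.min(0),B.max(0),rect(wcast(w,B,.064)))
m=((V>110)&(S<90)).astype(np.uint8)
for n,b in(("hc",(110,95,190,185)),("hj",(225,95,325,195)),("hb",(360,105,465,185)),("hv",(488,125,545,195))):
    B=blob(w,b,m);print(n,rect(wcast(w,B,.012)))
E
```

```text
cap [263 151] [280 168] [ 6.077e+02  9.160e+01  1.710e+01  1.690e+01 -1.000e-01]
hc [628.6 246.4  71.8  70.9  76.2]
hj [616.5  88.3  84.6  84.5   9.1]
hb [619.6 -79.7 112.8  50.1  79.5]
hv [ 612.1 -249.6   60.3   60.   -71.4]
```

```bash
echo '[{"pos": [0.030,-0.012,0]},{"pos": [0,0,0.034]},{"pos": [0,0,0.034]},{"pos": [0,0,0.034]},{"pos": [0,0,0.03]},{"pos": [0,0,0.02]},{"pos": [0,0,0.014]},{},{}]' > next.json && python3 -m creep next.json
python3 - <<'E'
from rig import robot
from h import *
go(robot.get_obs(),.6065,.092,.018,-90)
E
```

```text
time: 3.23
position: [0.6064, 0.0917, 0.0179]
tool_rot: [1.0, 0.0, -0.001, -0.0]
ft_force: [0.3, -0.0, -0.4]
grip_width: 0.0868
grip_force: 0.0
tool y at -90.0 delta tool mm [ 0.1 -0.3 -0.1] turn 0.0 q6 1.54
```

```bash
echo '[{},{},{},{},{},{},{},{},{},{},{},{}]' > next.json && python3 -m creep next.json 0.015 15
echo '[{"pos": [0,0,-0.01]},{"pos": [0,0,-0.02]},{"pos": [0,0,-0.03]},{"pos": [0,0,-0.03]},{}]' > next.json && python3 -m creep next.json
python3 - <<'E'
from rig import robot
from h import *
go(robot.get_obs(),.6125,-.250,.02,-90)
E
```

```text
time: 4.23
position: [0.6068, 0.0919, 0.0185]
tool_rot: [1.0, -0.0, -0.0, 0.0]
ft_force: [-1.1, 0.1, 0.2]
grip_width: 0.0212
grip_force: 15.0
time: 4.65
position: [0.6117, 0.092, 0.1153]
tool_rot: [1.0, -0.0, 0.006, 0.0]
ft_force: [1.7, -0.3, -0.4]
grip_width: 0.0212
grip_force: 15.0
tool y at -90.0 delta tool mm [ -0.4 342.   95.4] turn -0.0 q6 1.54
```

```bash
echo '[{"pos": [0,0.015,0]},{"pos": [0,0.03,0]},{"pos": [0,0.035,0]},{"pos": [0,0.035,0]},{"pos": [0,0.035,0]},{"pos": [0,0.035,0]},{"pos": [0,0.035,0]},{"pos": [0,0.035,0]},{"pos": [0,0.035,0]},{"pos": [0,0.03,0]},{"pos": [0,0.015,0]},{"pos": [0.005,0.007,0]},{},{},{},{}]' > next.json && python3 -m creep next.json
python3 - <<'E'
from rig import robot
from h import *
go(robot.get_obs(),.6125,-.250,.019,-90)
w=robot.camera("wrist");cv2.imwrite("pics/w2.png",w["img"][:,:,::-1])
E
```

```text
time: 5.98
position: [0.6116, -0.2478, 0.1084]
tool_rot: [1.0, 0.001, -0.001, -0.001]
ft_force: [0.0, -0.3, -0.3]
grip_width: 0.0211
grip_force: 15.0
tool y at -89.9 delta tool mm [ 1.   2.3 89.4] turn 0.002 q6 1.01
```

View pics/w2.png

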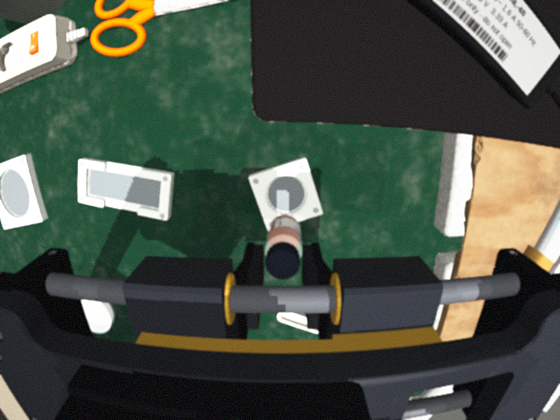

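The vial is held upright between the fingers, with its bottom at about (284,200) over the vial holder's recess (286,193). I'll lower it.

```bash
echo '[{"pos": [0.001,0.002,0.02]},{"pos": [0,0,0.025]},{"pos": [0,0,0.02]},{"pos": [0,0,0.01]},{"pos": [0,0,0.008]},{"pos": [0,0,0.004]},{"pos": [0,0,0.002]},{},{},{}]' > next.json && python3 -m creep next.json 
echo '[{},{},{},{},{},{}]' > next.json && python3 -m creep next.json 0.05
echo '[{"pos": [0,0,-0.01]},{"pos": [0,0,-0.03]},{"pos": [0,0,-0.04]},{"pos": [0,0,-0.04]},{"pos": [0,0,-0.02]},{},{},{}]' > next.json && python3 -m creep next.json
python3 - <<'E'
from rig import robot
from h import *
go(robot.get_obs(),.4583,-.1316,.026,-90)
w=robot.camera("wrist");cv2.imwrite("pics/w3.png",w["img"][:,:,::-1])
E
```

```text
time: 6.87
position: [0.6135, -0.2525, 0.0206]
tool_rot: [1.0, -0.0, 0.001, 0.001]
ft_force: [0.3, -0.4, 0.3]
grip_width: 0.0211
grip_force: 15.0
time: 7.37
position: [0.6127, -0.2521, 0.0196]
tool_rot: [1.0, -0.0, 0.0, 0.0]
ft_force: [-0.7, -0.1, -0.3]
grip_width: 0.048
grip_force: 0.0
time: 8.03
position: [0.6119, -0.2515, 0.1591]
tool_rot: [1.0, -0.0, -0.001, -0.0]
ft_force: [-0.4, 0.2, -0.3]
grip_width: 0.0498
grip_force: 0.0
tool y at -90.0 delta tool mm [-153.5 -119.8  133.4] turn -0.0 q6 1.01
```

View pics/w3.png

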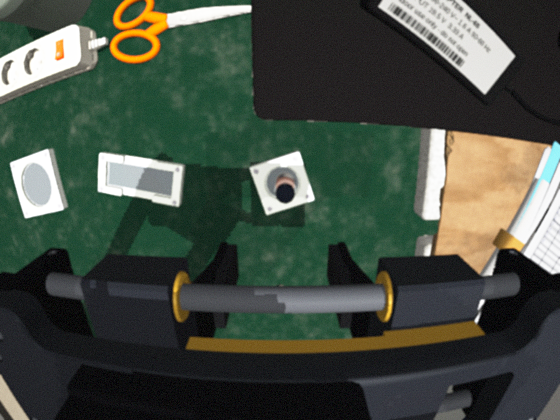

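The vial stands upright in its recess (285,188). Next is the jar.

```bash
echo '[{"pos": [-0.0255,-0.02,0]},{"pos": [-0.0255,-0.02,0]},{"pos": [-0.0255,-0.02,0]},{"pos": [-0.0255,-0.02,0]},{"pos": [-0.0255,-0.02,0]},{"pos": [-0.0255,-0.02,0]},{},{},{},{}]' > next.json && python3 -m creep next.json 0.087
python3 - <<'E'
from rig import robot
from h import *
w=robot.camera("wrist");cv2.imwrite("pics/w4.png",w["img"][:,:,::-1])
c=robot.camera("top"); H,S,V=[x.astype(int) for x in cv2.split(cv2.cvtColor(c["img"],cv2.COLOR_RGB2HSV))]
go(robot.get_obs(),.4583,-.1316,.026,-90)
E
```

```text
time: 8.92
position: [0.461, -0.133, 0.1592]
tool_rot: [1.0, -0.0, 0.0, 0.0]
ft_force: [0.2, -0.9, 0.5]
grip_width: 0.0865
grip_force: 0.0
tool y at -90.0 delta tool mm [ -2.7  -1.4 133.3] turn -0.001 q6 1.06
```

View pics/w4.png

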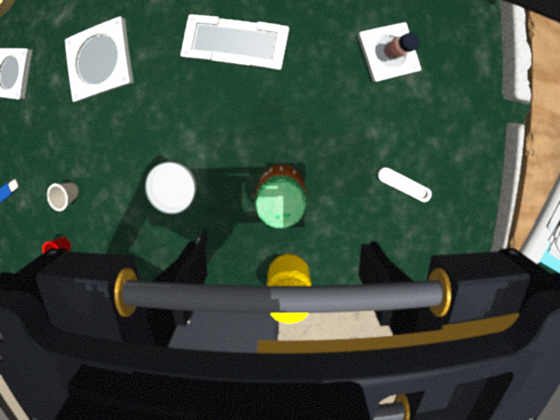

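The jar's green cap at (281,203) is centred between the fingers, so I can descend.

```bash
echo '[{"pos": [-0.0025,-0.001,0.03]},{"pos": [0,0,0.035]},{"pos": [0,0,0.03]},{"pos": [0,0,0.02]},{"pos": [0,0,0.012]},{"pos": [0,0,0.005]},{},{},{}]' > next.json && python3 -m creep next.json 
echo '[{},{},{},{},{},{},{},{}]' > next.json && python3 -m creep next.json 0.035 25
echo '[{"pos": [0,0,-0.01]},{"pos": [0,0,-0.025]},{"pos": [0,0,-0.03]},{"pos": [0,0,-0.02]},{},{},{}]' > next.json && python3 -m creep next.json
python3 - <<'E'
from rig import robot
from h import *
go(robot.get_obs(),.617,.088,.031,-90)
E
```

```text
time: 9.77
position: [0.4583, -0.1316, 0.0283]
tool_rot: [1.0, -0.0, 0.001, 0.001]
ft_force: [0.4, -0.1, 0.5]
grip_width: 0.0868
grip_force: 0.0
time: 10.43
position: [0.4573, -0.1311, 0.0276]
tool_rot: [1.0, -0.0, -0.0, 0.0]
ft_force: [0.7, 0.5, 0.7]
grip_width: 0.0457
grip_force: 25.0
time: 11.02
position: [0.4565, -0.1306, 0.1119]
tool_rot: [1.0, -0.0, -0.001, -0.0]
ft_force: [-0.3, 0.2, -1.1]
grip_width: 0.0456
grip_force: 25.0
tool y at -90.0 delta tool mm [ 160.6 -218.5   80.8] turn -0.0 q6 1.06
```

```bash
echo '[{"pos": [0.01,-0.0136,0]},{"pos": [0.02,-0.0273,0]},{"pos": [0.02,-0.0273,0]},{"pos": [0.02,-0.0273,0]},{"pos": [0.02,-0.0273,0]},{"pos": [0.02,-0.0273,0]},{"pos": [0.02,-0.0273,0]},{"pos": [0.02,-0.0273,0]},{"pos": [0.01,-0.0136,0]},{},{},{},{}]' > next.json && python3 -m creep next.json
python3 - <<'E'
from rig import robot
from h import *
w=robot.camera("wrist");cv2.imwrite("pics/w5.png",w["img"][:,:,::-1])
go(robot.get_obs(),.617,.088,.0325,-90)
E
```

```text
time: 12.1
position: [0.6157, 0.0862, 0.1114]
tool_rot: [1.0, -0.001, -0.002, 0.0]
ft_force: [-0.1, 0.2, -0.8]
grip_width: 0.0457
grip_force: 25.0
tool y at -90.1 delta tool mm [ 1.1 -1.9 79.3] turn -0.002 q6 1.53
```

View pics/w5.png

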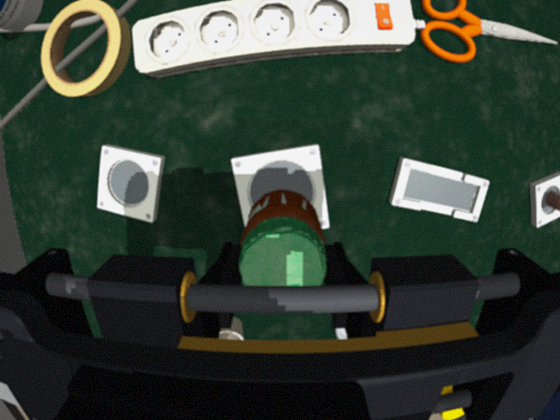

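The jar is held upright over the large recess (283,185), so I'll place it.

```bash
echo '[{"pos": [0.001,-0.002,0.02]},{"pos": [0,0,0.025]},{"pos": [0,0,0.017]},{"pos": [0,0,0.008]},{"pos": [0,0,0.004]},{"pos": [0,0,0.003]},{"pos": [0,0,0.002]},{},{}]' > next.json && python3 -m creep next.json 
echo '[{},{},{},{},{},{}]' > next.json && python3 -m creep next.json 0.075
echo '[{"pos": [0,0,-0.015]},{"pos": [0,0,-0.03]},{"pos": [0,0,-0.04]},{"pos": [0,0,-0.03]},{"pos": [0,0,-0.015]},{},{},{}]' > next.json && python3 -m creep next.json
python3 - <<'E'
from rig import robot
from h import *
go(robot.get_obs(),.456,.146,.011,-90)
E
```

```text
time: 12.9
position: [0.6191, 0.0892, 0.0345]
tool_rot: [1.0, -0.0, 0.001, 0.0]
ft_force: [-0.2, 0.1, -1.1]
grip_width: 0.0454
grip_force: 25.0
time: 13.4
position: [0.6184, 0.0893, 0.0336]
tool_rot: [1.0, -0.0, 0.0, 0.0]
ft_force: [0.6, 0.1, 0.4]
grip_width: 0.0725
grip_force: 0.0
time: 14.07
position: [0.617, 0.0893, 0.1621]
tool_rot: [1.0, -0.0, -0.001, -0.0]
ft_force: [-0.7, 0.3, -0.5]
grip_width: 0.0751
grip_force: 0.0
tool y at -90.0 delta tool mm [-160.6  -56.7  151.6] turn -0.0 q6 1.54
```

```bash
echo '[{"pos": [-0.0268,-0.0095,0]},{"pos": [-0.0268,-0.0095,0]},{"pos": [-0.0268,-0.0095,0]},{"pos": [-0.0268,-0.0095,0]},{"pos": [-0.0268,-0.0095,0]},{"pos": [-0.0268,-0.0095,0]},{},{},{},{}]' > next.json && python3 -m creep next.json 0.07
python3 - <<'E'
from rig import robot
from h import *
w=robot.camera("wrist");cv2.imwrite("pics/w6.png",w["img"][:,:,::-1])
go(robot.get_obs(),.456,.146,.011,-90)
E
```

```text
time: 14.9
position: [0.4588, 0.146, 0.163]
tool_rot: [1.0, -0.0, 0.0, 0.0]
ft_force: [-0.7, 0.7, -0.1]
grip_width: 0.0702
grip_force: 0.0
tool y at -90.1 delta tool mm [-2.900e+00 -1.000e-01  1.521e+02] turn -0.001 q6 1.65
```

View pics/w6.png

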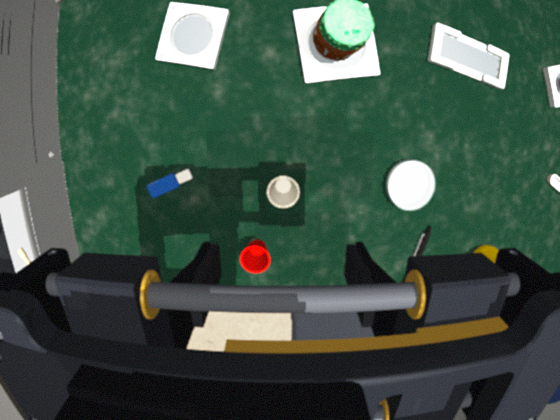

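The crucible at (283,192) is centred between the fingers; the red cup (255,257) and USB stick (170,183) are clear. I'll descend.

```bash
echo '[{"pos": [-0.003,0,0.03]},{"pos": [0,0,0.035]},{"pos": [0,0,0.035]},{"pos": [0,0,0.025]},{"pos": [0,0,0.015]},{"pos": [0,0,0.008]},{"pos": [0,0,0.004]},{},{},{}]' > next.json && python3 -m creep next.json 
echo '[{},{},{},{},{},{},{},{}]' > next.json && python3 -m creep next.json 0.025 12
echo '[{"pos": [0,0,-0.01]},{"pos": [0,0,-0.025]},{"pos": [0,0,-0.03]},{"pos": [0,0,-0.02]},{},{},{}]' > next.json && python3 -m creep next.json
python3 - <<'E'
from rig import robot
from h import *
go(robot.get_obs(),.629,.246,.016,-90)
E
```

```text
time: 15.78
position: [0.4557, 0.1463, 0.0125]
tool_rot: [1.0, -0.0, 0.001, -0.0]
ft_force: [-0.1, 0.6, -0.3]
grip_width: 0.0701
grip_force: 0.0
time: 16.45
position: [0.4545, 0.1463, 0.0115]
tool_rot: [1.0, -0.0, -0.0, -0.0]
ft_force: [0.1, 0.9, -0.6]
grip_width: 0.028
grip_force: 0.0
time: 17.03
position: [0.4539, 0.1462, 0.0964]
tool_rot: [1.0, -0.0, -0.0, 0.0]
ft_force: [0.1, 0.7, -0.3]
grip_width: 0.0246
grip_force: 0.0
tool y at -90.0 delta tool mm [175.1 -99.8  80.3] turn -0.0 q6 1.65
```

Run:
```python
from rig import robot
from h import *
w=robot.camera("wrist");cv2.imwrite("pics/w7.png",w["img"][:,:,::-1])
s=robot.camera("scene");cv2.imwrite("pics/s7.png",cv2.resize(s["img"][100:330,100:400],None,fx=2.6,fy=2.6,interpolation=2)[:,:,::-1])
```

```text
(no output)
```

View pics/w7.png

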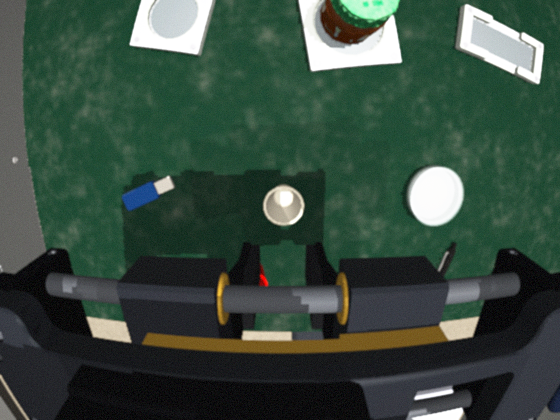

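The crucible still stands upright on the bench at (284,205), so it wasn't gripped. I'll re-measure it from three cameras.

Run:
```python
from rig import robot
from h import *
o=robot.get_obs();print(o["position"],o["grip_width"])
for n,b,f in(("wrist",(262,184,306,228),wcast),("scene",(235,238,275,280),cast)):
    c=robot.camera(n);hsv=cv2.cvtColor(c["img"],cv2.COLOR_RGB2HSV).astype(int);m=((hsv[:,:,2]>105)&(hsv[:,:,1]<90)).astype(np.uint8)
    B=blob(c,b,m);e=cv2.boundingRect(B); print(n,e)
    if n=="wrist": print(rect(f(c,B,.036)))
    else: print(f(c,(e[0]+e[2]/2-.5,e[1]+5.5),.036))
```

```text
[0.45339948 0.14618006 0.09559938] 0.02529408284921069
wrist (263, 184, 42, 42)
[454.8 146.1  34.5  34.5  45.5]
scene (245, 246, 19, 24)
[[0.45461908 0.14936149]]
```

View pics/s7.png

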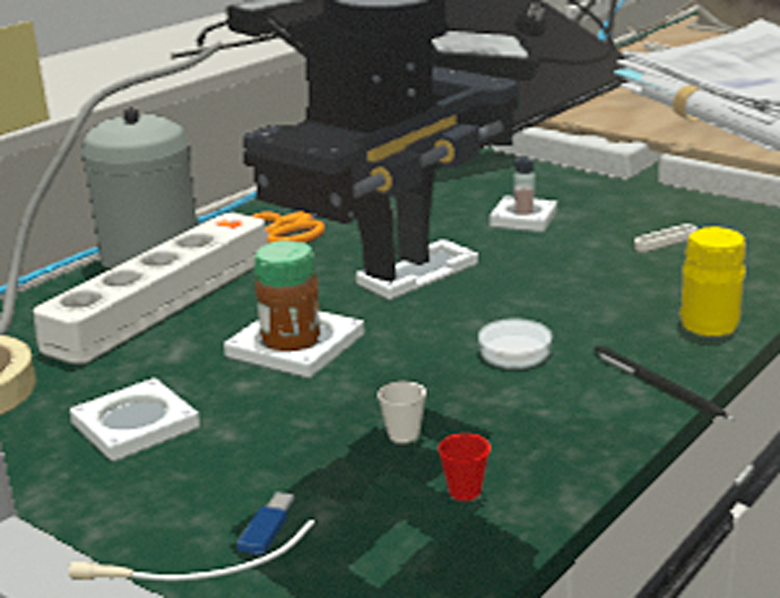

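The wrist camera puts the crucible at (454.8,146.1), unmoved and upright. I'll go down again and close in steps, watching width and force.

```bash
echo '[{},{},{},{},{},{}]' > next.json && python3 -m creep next.json 0.06 | grep -E "pos|width"
echo '[{"pos": [0.0015,0,0.03]},{"pos": [0,0,0.03]},{"pos": [0,0,0.015]},{"pos": [0,0,0.008]},{"pos": [0,0,0.003]},{},{},{}]' > next.json && python3 -m creep next.json | grep -E "pos|width"
for i in 1 2 3 4 5 6 ; do echo '[{}]' > next.json && python3 -m creep next.json 0.025 20 | grep -E "pos|ft|grip"; done
python3 - <<'E'
from rig import robot
from h import *
c=robot.camera("wrist");cv2.imwrite("pics/w8.png",cv2.resize(c["img"][150:300,180:390],(784,560),interpolation=2)[:,:,::-1])
E
```

```text
position: [0.4545, 0.1463, 0.0965]
grip_width: 0.0558
position: [0.457, 0.1464, 0.0115]
grip_width: 0.0597
position: [0.4569, 0.1464, 0.0115]
ft_force: [0.2, -0.3, 0.1]
grip_width: 0.0576
grip_force: 0.0
position: [0.4567, 0.1464, 0.0114]
ft_force: [0.4, 0.4, -0.7]
grip_width: 0.0528
grip_force: 0.0
position: [0.4564, 0.1463, 0.0111]
ft_force: [0.7, -0.5, 0.9]
grip_width: 0.047
grip_force: 0.0
position: [0.4562, 0.1463, 0.0109]
ft_force: [0.1, -0.4, -0.6]
grip_width: 0.0412
grip_force: 0.0
position: [0.4562, 0.1463, 0.0108]
ft_force: [0.2, 0.4, -0.5]
grip_width: 0.0346
grip_force: 0.0
position: [0.456, 0.1463, 0.0106]
ft_force: [1.3, 0.8, -0.1]
grip_width: 0.0295
grip_force: 0.0
```

```bash
for i in 1 2 3 4 ; do echo '[{}]' > next.json && python3 -m creep next.json 0.018 20 | grep -E "ft|grip"; done
python3 - <<'E'
from rig import robot
from h import *
c=robot.camera("wrist");cv2.imwrite("pics/w9.png",cv2.resize(c["img"][150:300,180:390],(784,560),interpolation=2)[:,:,::-1])
E
```

```text
ft_force: [0.4, 0.4, -0.3]
grip_width: 0.024
grip_force: 0.0
ft_force: [0.1, -0.2, 0.5]
grip_width: 0.0205
grip_force: 0.0
ft_force: [-0.2, 0.1, -0.1]
grip_width: 0.0193
grip_force: 0.0
ft_force: [-0.1, 0.9, -0.6]
grip_width: 0.0186
grip_force: 0.0
```

View pics/w9.png

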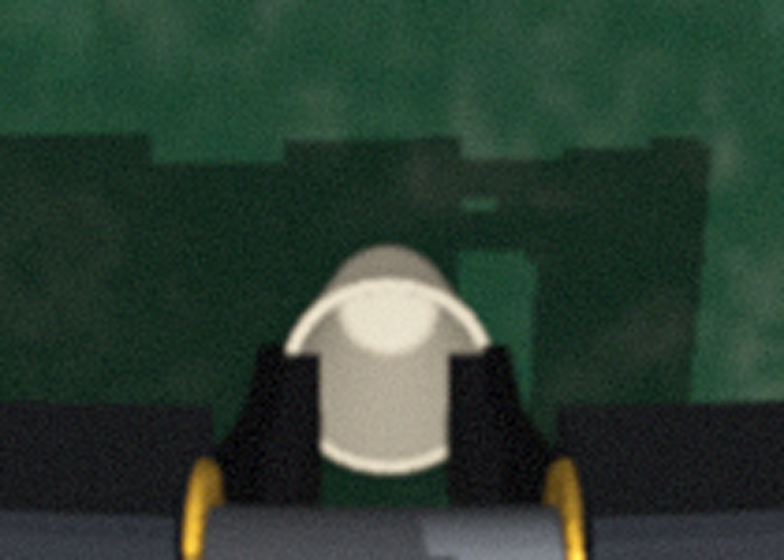

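The fingers visibly overlap the crucible's rim, at about (300,350) and (470,350) in the crop, with no contact force. The physical outline must be narrower here than what is drawn, so I'll close on gently to find where contact starts.

```bash
for i in 1 2 3 ; do echo '[{},{}]' > next.json && python3 -m creep next.json 0.008 5 | grep -E "pos|ft|grip"; done
python3 - <<'E'
from rig import robot
from h import *
c=robot.camera("wrist");cv2.imwrite("pics/w10.png",cv2.resize(c["img"][150:300,180:390],(784,560),interpolation=2)[:,:,::-1])
hsv=cv2.cvtColor(c["img"],cv2.COLOR_RGB2HSV).astype(int);m=((hsv[:,:,2]>95)&(hsv[:,:,1]<90)).astype(np.uint8)
B=blob(c,(240,205,330,285),m);print(cv2.boundingRect(B))
c=robot.camera("scene");hsv=cv2.cvtColor(c["img"],cv2.COLOR_RGB2HSV).astype(int);m=((hsv[:,:,2]>105)&(hsv[:,:,1]<90)).astype(np.uint8)
B=blob(c,(235,230,275,280),m);print("scene",cv2.boundingRect(B))
E
```

```text
position: [0.456, 0.1463, 0.0105]
ft_force: [0.2, 0.3, 0.6]
grip_width: 0.0121
grip_force: 0.0
position: [0.456, 0.1463, 0.0105]
ft_force: [0.3, 0.3, 0.7]
grip_width: 0.0087
grip_force: 0.0
position: [0.456, 0.1463, 0.0106]
ft_force: [-0.0, 0.1, 0.0]
grip_width: 0.0083
grip_force: 0.0
(255, 216, 59, 61)
scene (245, 246, 19, 24)
```

There is no contact anywhere at this height, and the crucible has not moved. I'll open, go down to the foot and probe there.

```bash
echo '[{},{},{},{},{},{},{},{},{},{},{}]' > next.json && python3 -m creep next.json 0.06 | grep -E "pos|grip"
echo '[{"pos": [0,0,0.004]},{"pos": [0,0,0.004]},{},{}]' > next.json && python3 -m creep next.json | grep -E "pos|ft|grip"
for i in 1 2 3 4 5 6; do echo '[{},{}]' > next.json && python3 -m creep next.json 0.014 5 | grep -E "grip"; done
python3 -c "
from rig import robot;o=robot.get_obs();print(o['position'],o['ft_force'],o['moment'],o['time'])"
```

```text
position: [0.4561, 0.1463, 0.0106]
grip_width: 0.0594
grip_force: 0.0
position: [0.4557, 0.1462, 0.0021]
ft_force: [-0.4, 0.6, 0.5]
grip_width: 0.0596
grip_force: 0.0
grip_width: 0.0531
grip_force: 0.0
grip_width: 0.0413
grip_force: 0.0
grip_width: 0.028
grip_force: 0.0
grip_width: 0.0175
grip_force: 0.0
grip_width: 0.0149
grip_force: 0.0
grip_width: 0.0141
grip_force: 0.0
[0.45600865 0.14629671 0.00253958] [-0.04512244 -0.75130698 -0.59903144] [0.09044644 0.03142444 0.03919026] 22.1833
```

```bash
cat >> h.py <<'E'
def cruc(r,nm="scene",b=(225,235,285,285)):
    c=r.camera(nm);hsv=cv2.cvtColor(c["img"],cv2.COLOR_RGB2HSV).astype(int);m=((hsv[:,:,2]>105)&(hsv[:,:,1]<90)).astype(np.uint8)
    e=cv2.boundingRect(blob(c,b,m)); print(nm,e, cast(c,(e[0]+e[2]/2-.5,e[1]+5.5),.036))
E
echo '[{"pos": [0.004,0,0]},{"pos": [0.004,0,0]},{"pos": [0.004,0,0]},{},{},{}]' > next.json && python3 -m creep next.json | grep -E "pos|ft|grip"
python3 - <<'E'
from rig import robot
from h import *
cruc(robot)
E
```

```text
position: [0.4679, 0.1463, 0.0025]
ft_force: [-1.0, 0.4, -0.8]
grip_width: 0.0138
grip_force: 0.0
scene (245, 247, 19, 23) [[0.45237032 0.15215666]]
```

The fingers swept through the crucible without moving it or feeling anything. I'll do the boat now and come back to the crucible afterwards.

```bash
echo '[{"pos": [0,0,-0.02]},{"pos": [0,0,-0.035]},{"pos": [0,0,-0.04]},{"pos": [0,0,-0.04]},{"pos": [0,0,-0.015]},{},{}]' > next.json && python3 -m creep next.json 0.06| grep -E "pos|ft"
echo '[{"pos": [0,0.03,0]},{"pos": [0,0.035,0]},{"pos": [0,0.035,0]},{"pos": [0,0.035,0]},{"pos": [0,0.035,0]},{"pos": [0,0.035,0]},{"pos": [0,0.035,0]},{"pos": [0,0.035,0]},{"pos": [0,0.035,0]},{"pos": [0,0.035,0]},{"pos": [0,0.035,0]},{"pos": [0,0.03,0]},{"pos": [0,0.012,0]},{},{},{}]' > next.json && python3 -m creep next.json | grep pos
echo '[{"twist": -0.115},{"twist": -0.115},{"twist": -0.115},{"twist": -0.115},{"twist": -0.115},{"twist": -0.115},{"twist": -0.115},{"twist": -0.115},{"twist": -0.115},{"twist": -0.115},{},{},{},{}]' > next.json && python3 -m creep next.json 0.045 | grep pos
python3 - <<'E'
from rig import robot
from h import *
go(robot.get_obs(),.4625,-.2758,.003,-24)
w=robot.camera("wrist");cv2.imwrite("pics/w11.png",w["img"][:,:,::-1])
hsv=cv2.cvtColor(w["img"],cv2.COLOR_RGB2HSV).astype(int);m=((hsv[:,:,2]>110)&(hsv[:,:,1]<90)).astype(np.uint8)
cs,_=cv2.findContours(m,cv2.RETR_EXTERNAL,cv2.CHAIN_APPROX_NONE)
for k in cs:
    if cv2.contourArea(k)>150 and k[:,0,1].max()<300: print(cv2.boundingRect(k),rect(wcast(w,k[:,0],.01)))
E
```

```text
position: [0.4682, 0.1464, 0.1534]
ft_force: [-0.6, -0.4, -0.3]
position: [0.4668, -0.2732, 0.1514]
position: [0.468, -0.2749, 0.1526]
tool y at -24.2 delta tool mm [ -3.   -4.6 149.6] turn -0.003 q6 -0.32
(459, 243, 37, 32) [ 664.4 -474.5   59.9   46.3  -16.3]
(325, 226, 31, 28) [ 503.7 -358.    46.5   16.   -61.3]
(408, 204, 95, 55) [ 644.  -422.2  138.7   59.1    5.6]
(418, 201, 35, 24) [ 621.  -373.9   46.6   21.8    7.6]
(153, 183, 27, 46) [ 334.8 -239.8   57.9   26.9   41.1]
(268, 155, 19, 68) [ 460.1 -275.5   75.1   19.3   66. ]
(359, 71, 72, 105) [ 599.8 -253.4  113.9   69.2   24. ]
(0, 67, 165, 211) [ 200.2 -174.9  328.1  304.2   51.3]
(455, 14, 35, 39) [ 749.1 -192.4   50.4   38.6   11.1]
(487, 0, 31, 54) [ 800.  -195.7   73.8   21.6  -89.1]
(322, 0, 52, 23) [ 609.5 -127.3   54.5   25.9  -19.2]
(0, 0, 74, 72) [257.   54.2 183.5  94.3 -39.9]
```

```bash
echo '[{"pos": [-0.0035,-0.006,0.03]},{"pos": [0,0,0.035]},{"pos": [0,0,0.035]},{"pos": [0,0,0.025]},{"pos": [0,0,0.014]},{"pos": [0,0,0.007]},{"pos": [0,0,0.003]},{},{}]' > next.json && python3 -m creep next.json | grep -E "pos|ft"
echo '[{},{},{},{},{},{},{},{},{},{}]' > next.json && python3 -m creep next.json 0.008 12
echo '[{"pos": [0,0,-0.01]},{"pos": [0,0,-0.025]},{"pos": [0,0,-0.025]},{},{},{}]' > next.json && python3 -m creep next.json
python3 - <<'E'
from rig import robot
from h import *
go(robot.get_obs(),.6197,-.080,.0085,-10.7)
E
```

```text
position: [0.4617, -0.2771, 0.0044]
ft_force: [0.6, 0.3, -0.4]
time: 27.45
position: [0.461, -0.2764, 0.0035]
tool_rot: [0.839, 0.544, -0.0, -0.0]
ft_force: [-0.4, -0.2, 0.4]
grip_width: 0.0081
grip_force: 0.0
time: 27.95
position: [0.4608, -0.2763, 0.0638]
tool_rot: [0.839, 0.544, -0.0, 0.0]
ft_force: [0.1, -0.6, -0.7]
grip_width: 0.0078
grip_force: 0.0
tool y at -24.1 delta tool mm [244.1  64.8  55.3] turn -0.234 q6 -0.33
```

The boat shows the same thing: the fingers closed to 8 mm with no force. I'll check where it is now, numerically.

Run:
```python
from rig import robot
from h import *
c=robot.camera("scene"); P=np.array([[.4534,.1462,z] for z in (.0956,.115,.13,.145)]); print(proj(c,P).round(1))
o=robot.get_obs(); print(o["position"])
for dz in(0,.02,.035,.05): print(dz,proj(c,o["position"]+[0,0,dz]).round(1))
cv2.imwrite("pics/s13.png",cv2.resize(c["img"][60:260,240:470],(782,680))[:600,:,::-1])
```

```text
[[254.2 222.2]
 [253.8 212.4]
 [253.4 204.8]
 [253.1 196.9]]
[ 0.46039399 -0.27590624  0.0626577 ]
0 [[357.9 169.8]]
0.02 [[358.4 162.3]]
0.035 [[358.7 156.6]]
0.05 [[359.1 150.7]]
```

View pics/s13.png

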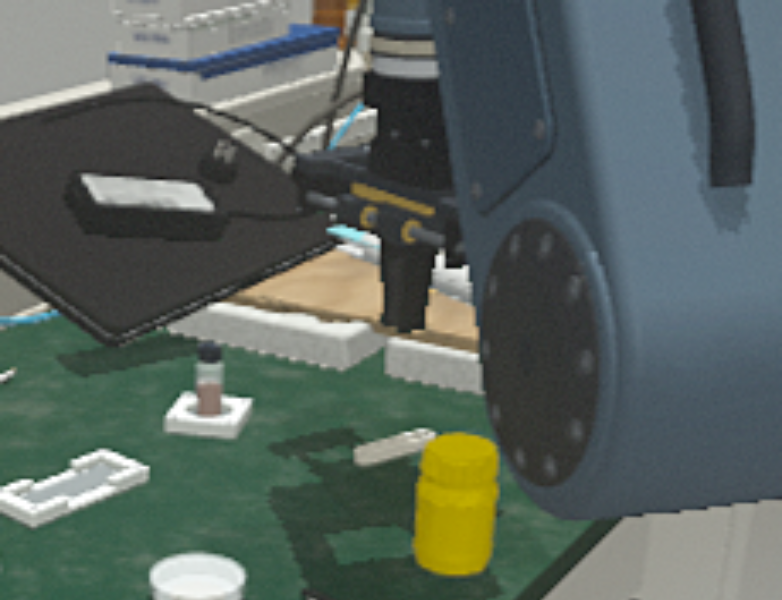

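That explains it. The fingertips appear at (358,156.5), which is 35 mm higher than the reported TCP projects; the earlier crucible picture gives the same 35 mm. So reported z is 35 mm too low, and true tip z is reported + 0.035. The fingers were simply above the crucible and the boat, and they gripped the jar by its cap. I'll correct for this on the boat, slowly and watching the force.

```bash
echo '[{"pos": [0,0,0.025]},{"pos": [0,0,0.025]},{"pos": [0,0,0.02]},{"pos": [0,0,0.01]},{"pos": [0,0,0.006]},{"pos": [0,0,0.003]},{},{},{},{}]' > next.json && python3 -m creep next.json 0.045 | grep -E "pos|ft|width"
for i in 1 2; do echo '[{"pos": [0,0,0.002]},{},{}]' > next.json && python3 -m creep next.json | grep -E "pos|ft"; done
```

```text
position: [0.4616, -0.2769, -0.0245]
ft_force: [-0.7, -0.5, 0.6]
grip_width: 0.0448
position: [0.4611, -0.2765, -0.0273]
ft_force: [0.0, 0.6, 1.6]
position: [0.4609, -0.2764, -0.0296]
ft_force: [-0.2, -0.6, 0.4]
```

```bash
echo '[{"pos": [0,0,0.0015]},{},{}]' > next.json && python3 -m creep next.json | grep -E "pos|ft"
echo '[{},{},{},{},{},{},{},{},{},{}]' > next.json && python3 -m creep next.json 0.008 12
echo '[{"pos": [0,0,-0.01]},{"pos": [0,0,-0.025]},{"pos": [0,0,-0.025]},{},{},{}]' > next.json && python3 -m creep next.json
python3 - <<'E'
from rig import robot
from h import *
go(robot.get_obs(),.6197,-.080,-.026,-10.7)
E
```

```text
position: [0.461, -0.2764, -0.0311]
ft_force: [0.5, -0.4, 0.4]
time: 30.57
position: [0.4611, -0.2765, -0.0309]
tool_rot: [0.839, 0.544, 0.0, 0.0]
ft_force: [0.5, -0.3, 0.4]
grip_width: 0.0155
grip_force: 12.0
time: 31.07
position: [0.4609, -0.2763, 0.0293]
tool_rot: [0.839, 0.544, -0.0, 0.0]
ft_force: [0.4, 0.1, -0.8]
grip_width: 0.0152
grip_force: 12.0
tool y at -24.1 delta tool mm [244.1  64.8  55.3] turn -0.234 q6 -0.33
```

Gripped at 15.5 mm. Carrying it to the holder.

```bash
echo '[{"pos": [0.016,0.0045,0]},{"pos": [0.0325,0.0085,0]},{"pos": [0.0325,0.0085,0]},{"pos": [0.0325,0.0085,0]},{"pos": [0.0325,0.0085,0]},{"pos": [0.0325,0.0085,0]},{"pos": [0.0325,0.009,0]},{"pos": [0.0325,0.009,0]},{"twist": -0.117},{"twist": -0.117},{},{},{},{},{}]' > next.json && python3 -m creep next.json | grep -E "pos|grip"
python3 - <<'E'
from rig import robot
from h import *
o=robot.get_obs(); go(o,.6197,-.080,-.026,-10.7)
w=robot.camera("wrist");cv2.imwrite("pics/w14.png",w["img"][:,:,::-1])
hsv=cv2.cvtColor(w["img"],cv2.COLOR_RGB2HSV).astype(int);m=((hsv[:,:,2]>110)&(hsv[:,:,1]<90)).astype(np.uint8)
cs,_=cv2.findContours(m,cv2.RETR_EXTERNAL,cv2.CHAIN_APPROX_NONE)
for k in cs:
    for z in (.012,.07):
        r=rect(wcast(w,k[:,0],z))
        if cv2.contourArea(k)>150 and k[:,0,1].max()<300 and r[2]<140 and abs(r[0]-620)<80 and abs(r[1]+80)<90: print(z,cv2.boundingRect(k),r)
E
```

```text
position: [0.6195, -0.0813, 0.0289]
grip_width: 0.0157
grip_force: 12.0
tool y at -10.8 delta tool mm [ 1.3 -0.1 54.9] turn -0.002 q6 -0.12
0.012 (248, 147, 71, 140) [619.7 -77.2 105.6  48.   79.2]
0.07 (248, 147, 71, 140) [623.4 -57.   77.3  35.1  79.2]
```

```bash
echo '[{"pos": [0.001,0,0.02]},{"pos": [0,0,0.015]},{"pos": [0,0,0.01]},{"pos": [0,0,0.005]},{"pos": [0,0,0.002]},{},{},{},{}]' > next.json && python3 -m creep next.json | grep -E "pos|ft"
echo '[{"pos": [0,0,0.001]},{"pos": [0,0,0.001]},{},{}]' > next.json && python3 -m creep next.json | grep -E "pos|ft"
```

```text
position: [0.6207, -0.08, -0.0222]
ft_force: [-0.6, -0.5, -0.3]
position: [0.62, -0.0798, -0.025]
ft_force: [0.5, 0.2, -1.0]
```

```bash
echo '[{"pos": [0,0,0.001]},{},{}]' > next.json && python3 -m creep next.json | grep -E "pos|ft"
echo '[{},{},{},{},{}]' > next.json && python3 -m creep next.json 0.03 | grep -E "pos|ft|grip"
echo '[{"pos": [0,0,-0.01]},{"pos": [0,0,-0.03]},{"pos": [0,0,-0.035]},{"pos": [0,0,-0.035]},{"pos": [0,0,-0.03]},{"pos": [0,0,-0.01]},{},{},{}]' > next.json && python3 -m creep next.json | grep pos
python3 - <<'E'
from rig import robot
from h import *
go(robot.get_obs(),.455,.146,-.024,-90)
for nm,f in(("wrist",wcast),("scene",cast)):
    w=robot.camera(nm);cv2.imwrite(f"pics/{nm}15.png",w["img"][:,:,::-1])
E
```

```text
position: [0.6202, -0.0798, -0.0259]
ft_force: [-0.5, 0.4, 0.4]
position: [0.62, -0.0798, -0.026]
ft_force: [-0.2, -0.3, -0.1]
grip_width: 0.0292
grip_force: 0.0
position: [0.6185, -0.0794, 0.1224]
tool y at -10.7 delta tool mm [ 191.  -202.   147.2] turn 1.384 q6 -0.12
```

```bash
echo '[{"twist": 0.115},{"twist": 0.115},{"twist": 0.115},{"twist": 0.115},{"twist": 0.115},{"twist": 0.115},{"twist": 0.115},{"twist": 0.115},{"twist": 0.115},{"twist": 0.115},{"twist": 0.115},{"twist": 0.119},{},{},{}]' > next.json && python3 -m creep next.json 0.07 | grep pos
echo '[{"pos": [-0.0205,-0.028,0]},{"pos": [-0.0205,-0.028,0]},{"pos": [-0.0205,-0.028,0]},{"pos": [-0.0205,-0.028,0]},{"pos": [-0.0205,-0.028,0]},{"pos": [-0.0205,-0.028,0]},{"pos": [-0.0205,-0.028,0]},{"pos": [-0.0205,-0.028,0]},{},{},{},{}]' > next.json && python3 -m creep next.json | grep pos
python3 - <<'E'
from rig import robot
from h import *
cruc(robot); go(robot.get_obs(),.455,.146,-.024,-90)
w=robot.camera("wrist");hsv=cv2.cvtColor(w["img"],cv2.COLOR_RGB2HSV).astype(int);m=((hsv[:,:,2]>110)&(hsv[:,:,1]<90)).astype(np.uint8)
cs,_=cv2.findContours(m,cv2.RETR_EXTERNAL,cv2.CHAIN_APPROX_NONE)
for k in cs:
    r=rect(wcast(w,k[:,0],.036))
    if 25<r[2]<45 and r[3]>25: print(cv2.boundingRect(k),r)
E
```

```text
position: [0.6195, -0.0797, 0.123]
position: [0.4575, 0.1436, 0.1242]
scene (245, 246, 19, 24) [[0.45461908 0.14936149]]
tool y at -90.1 delta tool mm [ -2.7  -2.6 148.1] turn -0.001 q6 1.64
(261, 182, 39, 37) [454.7 146.7  34.7  34.  -45.6]
```

```bash
echo '[{"pos": [-0.0025,-0.003,0.03]},{"pos": [0,0,0.035]},{"pos": [0,0,0.035]},{"pos": [0,0,0.025]},{"pos": [0,0,0.012]},{"pos": [0,0,0.007]},{"pos": [0,0,0.003]},{},{},{}]' > next.json && python3 -m creep next.json | grep -E "pos|ft"
echo '[{},{},{},{},{},{},{},{},{},{}]' > next.json && python3 -m creep next.json 0.022 15
echo '[{"pos": [0,0,-0.01]},{"pos": [0,0,-0.025]},{"pos": [0,0,-0.035]},{"pos": [0,0,-0.01]},{},{},{}]' > next.json && python3 -m creep next.json
python3 - <<'E'
from rig import robot
from h import *
go(robot.get_obs(),.629,.246,-.018,-90); cruc(robot)
E
```

```text
position: [0.4546, 0.1472, -0.022]
ft_force: [0.8, -0.5, -0.3]
time: 38.98
position: [0.4536, 0.1472, -0.023]
tool_rot: [1.0, -0.0, -0.0, 0.0]
ft_force: [0.7, 0.0, 0.8]
grip_width: 0.032
grip_force: 14.8
time: 39.57
position: [0.4528, 0.1472, 0.0566]
tool_rot: [1.0, -0.0, -0.001, 0.0]
ft_force: [0.4, 0.2, -0.3]
grip_width: 0.0321
grip_force: 14.9
tool y at -90.0 delta tool mm [176.3 -98.9  74.4] turn -0.0 q6 1.65
scene (225, 235, 6, 6) [[0.52299287 0.14580182]]
```

```bash
echo '[{"pos": [0.0175,-0.01,0]},{"pos": [0.0315,-0.0175,0]},{"pos": [0.0315,-0.0175,0]},{"pos": [0.0315,-0.0175,0]},{"pos": [0.0315,-0.0175,0]},{"pos": [0.02,-0.012,0]},{"pos": [0.0105,-0.006,0]},{},{},{},{}]' > next.json && python3 -m creep next.json | grep -E "pos|grip"
python3 - <<'E'
from rig import robot
from h import *
go(robot.get_obs(),.629,.246,-.018,-90)
w=robot.camera("wrist");hsv=cv2.cvtColor(w["img"],cv2.COLOR_RGB2HSV).astype(int);m=((hsv[:,:,2]>110)&(hsv[:,:,1]<90)).astype(np.uint8)
cs,_=cv2.findContours(m,cv2.RETR_EXTERNAL,cv2.CHAIN_APPROX_NONE)
for k in cs:
    r=rect(wcast(w,k[:,0],.012))
    if abs(r[0]-620)<70 and abs(r[1]-246)<70 and r[2]>20: print(cv2.boundingRect(k),r,rect(wcast(w,k[:,0],.115)))
E
```

```text
position: [0.6256, 0.2444, 0.0561]
grip_width: 0.0316
grip_force: 14.9
tool y at -90.0 delta tool mm [ 3.7 -1.7 74.1] turn -0.001 q6 1.78
(231, 157, 103, 129) [612.1 248.8 110.2  74.7  -7.4] [651.5 247.3  63.6  43.1  -7.4]
```

```bash
echo '[{"pos": [0.0025,-0.002,0.02]},{"pos": [0,0,0.025]},{"pos": [0,0,0.015]},{"pos": [0,0,0.007]},{"pos": [0,0,0.003]},{},{},{}]' > next.json && python3 -m creep next.json | grep -E "pos|ft"
echo '[{"pos": [0,0,0.0015]},{"pos": [0,0,0.001]},{},{}]' > next.json && python3 -m creep next.json | grep -E "pos|ft"
```

```text
position: [0.6312, 0.2474, -0.0116]
ft_force: [0.5, -0.5, -0.1]
position: [0.6302, 0.2472, -0.0152]
ft_force: [0.0, 0.2, 1.1]
```

```bash
echo '[{"pos": [0,0,0.0015]},{"pos": [0,0,0.001]},{},{}]' > next.json && python3 -m creep next.json | grep -E "pos|ft"
echo '[{},{},{},{},{},{}]' > next.json && python3 -m creep next.json 0.055 | grep -E "pos|ft|grip"
echo '[{"pos": [0,0,-0.01]},{"pos": [0,0,-0.03]},{"pos": [0,0,-0.04]},{"pos": [0,0,-0.04]},{"pos": [0,0,-0.04]},{"pos": [0,0,-0.02]},{},{}]' > next.json && python3 -m creep next.json | grep pos
echo '[{"pos": [-0.03,0.02,0]},{"pos": [-0.035,0.02,0]},{"pos": [-0.035,0.02,0]},{"pos": [-0.035,0.02,0]},{"pos": [-0.03,0.02,0]},{},{},{},{},{},{}]' > next.json && python3 -m creep next.json | grep pos
python3 - <<'E'
from rig import robot
from h import *
w=robot.camera("wrist");s=robot.camera("scene");cv2.imwrite("pics/wf.png",w["img"][:,:,::-1]);cv2.imwrite("pics/sf.png",s["img"][:,:,::-1])
hsv=cv2.cvtColor(w["img"],cv2.COLOR_RGB2HSV).astype(int)
for n,m,z in(("light",(hsv[:,:,2]>110)&(hsv[:,:,1]<90),.012),("green",(hsv[:,:,0]>45)&(hsv[:,:,0]<85)&(hsv[:,:,1]>50)&(hsv[:,:,2]>120),.085),("blue",(hsv[:,:,0]>95)&(hsv[:,:,0]<130)&(hsv[:,:,1]>100)&(hsv[:,:,2]>80),.008)):
    cs,_=cv2.findContours(m.astype(np.uint8),cv2.RETR_EXTERNAL,cv2.CHAIN_APPROX_NONE)
    for k in cs:
        r=rect(wcast(w,k[:,0],z))
        if 25<r[2]<160 and r[3]>12 and .3<r[0]/1000<.8 and abs(r[1])<400: print(n,cv2.boundingRect(k),r)
E
```

```text
position: [0.6303, 0.2472, -0.0179]
ft_force: [-0.9, -0.3, 0.7]
position: [0.6301, 0.2472, -0.018]
ft_force: [-0.3, 0.7, 0.4]
grip_width: 0.0541
grip_force: 0.0
position: [0.6312, 0.2475, 0.1649]
position: [0.4661, 0.1476, 0.1618]
light (295, 291, 100, 22) [311.3  66.4 132.3  31.  -89.4]
light (388, 166, 49, 52) [457.7  -4.6  63.2  61.8  23.7]
light (545, 70, 15, 44) [ 606.2 -221.5   62.5   31.7    2.1]
light (430, 28, 82, 67) [618.4 -78.7 115.5  52.8  79.3]
light (294, 7, 89, 83) [617.9  88.5  88.4  85.5   9.2]
light (156, 7, 75, 69) [628.4 246.1  72.8  71.2  76.2]
green (324, 5, 54, 51) [619.   90.2  45.3  44.6  18.7]
blue (148, 179, 33, 25) [456.5 288.1  39.3  18.7 -68.8]
```

Run:
```python
from rig import robot
from h import *
w=robot.camera("wrist");s=robot.camera("scene")
def run(c,f,nm,b,zs):
    a=c["img"].astype(int);x=a[:,:,0]-a[:,:,2]
    u0,v0,u1,v1=b;sub=x[v0:v1,u0:u1];print(nm,"R-B pct",np.percentile(sub,[5,50,95]))
    m=((x>8)&(a[:,:,0]>90)).astype(np.uint8)
    try:
        B=blob(c,b,m);print(cv2.boundingRect(B),[rect(f(c,B,z)) for z in zs])
    except ValueError: print("none")
run(w,wcast,"w cruc",(160,10,228,74),(.041,))
run(w,wcast,"w boat",(432,30,510,93),(.015,))
p=proj(s,[[.629,.246,.041],[.629,.246,.005],[.6197,-.08,.015],[.6125,-.25,.064],[.6125,-.25,.005]]);print(p.round(1))
run(s,cast,"s cruc",(int(p[0,0]-22),int(p[0,1]-16),int(p[0,0]+22),int(p[1,1]+12)),(.041,))
run(s,cast,"s boat",(int(p[2,0]-28),int(p[2,1]-16),int(p[2,0]+28),int(p[2,1]+16)),(.012,))
a=s["img"].astype(int); m=(a.max(2)<60).astype(np.uint8)
try:
    B=blob(s,(int(p[3,0]-10),int(p[3,1]-6),int(p[3,0]+10),int(p[3,1]+12)),m);print("vial cap scene",cv2.boundingRect(B))
except ValueError: print("vial occluded?")
```

```text
w cruc R-B pct [-17.   0.  27.]
(171, 17, 28, 28) [array([632.4, 247.1,  28.5,  25.1, -46.7])]
w boat R-B pct [-21.  -2.   6.]
(454, 50, 42, 23) [array([622. , -79.3,  61.9,   8.2,  72.7])]
[[149.5 244.3]
 [152.2 260.6]
 [260.6 199.2]
 [301.7 161.2]
 [301.6 181.9]]
s cruc R-B pct [-20.  -1.  17.]
(139, 240, 19, 23) [array([612.6, 263.6,  84.2,  32.9, -40.3])]
s boat R-B pct [-18. -12.  15.]
(247, 196, 25, 12) [array([619.2, -75.4,  79.9,  28.5,  79.3])]
vial cap scene (298, 163, 7, 4)
```

All four check out numerically: the vial, crucible, jar and boat are each within a few mm of their holder centres and upright. The petri dish and USB stick have not moved.

```bash
python3 -c "
from rig import robot
print(robot.get_obs()['time'],robot.hand_in())"
```

```text
the job is handed in; nothing more can be done
44.2 None
```

I handed the job in at 44.2 s: by my camera measurements the vial, crucible, jar and boat each stand upright in their own holder, a few mm at most from its centre, and the petri dish and USB stick have not moved; no verdict came back, and my first tries at the crucible and boat missed without moving them because the reported tool height read 35 mm too low.

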